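# Tip the gilded frame out of its storage block

## Task

Two small gilded frames lie flush in the oak storage block. Press down on the end of the frame with the round opening that lies over the deep well (the end by the thumb notch), so that it tips and stands with its other end up, then grip it by the raised end and lay it flat, face up, in the middle of the cork mat. Do not drop it, and leave the frame with the square opening lying flush in its pocket.

Things in the scene. Friction and masses are not known exactly. Their poses are not given: they have to be found in the camera images.
- frame_round: Gilded wooden frame to move, 100 (x) x 52 (y) x 20 (z) mm, 90 g, with a ROUND 34 mm opening in its face. Origin: centre of underside; z out of the face. Lies in an outer pocket of the block, axes parallel to the block's. Pressed at x = +38 mm to 10 mm below the block's top (few N) it tips and stays so by itself, about 27 deg: +x end in the well, -x end up 20 mm above the block, to grip across y.
- frame_square: The other frame, to leave alone: same gilding, outer size, origin and axes, but with a SQUARE 34 mm opening. It lies in the other outer pocket.
- block: Fixed oak block, top at z = 47 mm, x -65 to +69, 221 mm wide in y. Origin on its underside. Pockets centred at y = -69, 0 (empty), +69 mm, each 55 wide, x -51 to +55. Floor 20 mm below the top from x -51 to +3, then a well 42 mm deep to x = +55. Thumb notch, 41 wide, 14 deep, in the wall at the well (+x) end. Frames lie centred at x = 0, tops flush.
- mat: Fixed cork mat lying on the bench, 150 (x) by 120 (y) by 6 (z) mm. Origin at the centre of its underside; its top is at z = 6 mm.
There are look-alikes about, which are no part of the job. Leave any grey look-alike of the frame_round alone.

How it is judged:
By the outcome, as a careful person would: the job done as asked, in the order asked, and still so for the second after the job is handed in, with the robot touching nothing.
It also fails if it takes over 51 s, if anything falls off the work surface, if the arm or the gripper's body presses on something with over 40 N, if the wrist force passes 120 N, or if a joint passes its speed limit or range.

## Robot

A 7-joint arm with a two-finger parallel gripper is mounted at the origin on the work surface. World frame = base frame: x ahead of the robot, y to its left, z up, the work surface at z = 0. Lengths are in m, angles in rad, forces in N, time in s.
With the tool pointing down it reaches from about 0.4 to 0.9 m from the base axis. Payload 5.5 kg.
Tool frame: the origin (TCP) lies on the centre line of the jaws, within the pads' length; the fingertips stand 8 mm ahead of it and the grasp point (between the pads) lies 11 mm behind it; z points along the fingers, y is the direction in which the jaws open and shut (so a half turn about z gives the same grasp; the last joint's range is limited). The gripper opens to 92 mm and grips with 3 to 60 N. Pads are 19 mm wide; open, the fingers measure 130 mm over their backs; the gripper's body (75 mm by 190 mm) begins 47 mm behind the grasp point.
Start: joints at [-0.935, 0.501, -0.427, 1.55, 0.221, 1.138, -0.21], TCP at [0.237, 0.605, 0.196] pointing down, gripper open.
Joint ranges: [-2.88, 2.88], [-0.31, 2.03], [-1.54, 1.56], [0.2, 2.42], [-1.41, 4.55], [0.19, 2.02], [-2.57, 2.57]. Speed limits (rad/s): [2.57, 2.57, 3.14, 3.14, 3.14, 3.14, 3.14].

## Interface

Orientations are given as a unit quaternion [x, y, z, w].
In Python, from cell import robot gives the robot as it stands. The module is installed in compiled form; this text tells all that it offers.
- The arm moves only by the tool carry_out, never from a script. Its argument "moves" is a list that holds one entry, the list of rows, each a list of 7 numbers: the shift along the world's x, y, z in m, then the turn, a rotation vector about the world's x, y, z in rad, then the opening, from 0 (shut) to 1 (fully open). A call has 1 to 5 rows; each row shifts and turns the commanded pose from where the row before left it; what a row does not reach is not made up. A row lasts 1/8 s, in which the tool goes at most 62.5 mm and 10.7 degrees, less where a joint would pass 70% of its speed; a pose out of reach is approached as far as the arm can. A call is refused whole if a number of a shift passes 0.0625 or a number of a turn 0.188, either way. A call with a gripper value outside its range is refused whole. The fingers move at their own pace and stop on an object; "squeeze" is the grip in N (left out, the last holds). Time passes only in rows, so rows that do not move let the fingers close. It gives the time, the measured TCP pose, the force and the opening at its end, in the units of the state.
- robot.sense(): the state, without advancing time (a new reading comes with each control period).
- robot.read_camera(name): name is "scene" or "side" or "wrist"; returns a dict with "img" (384x512x3 uint8, red, green, blue), "z_map" (384x512 float32, m along the optical axis (not along the pixel's ray), 0 where there is no reading), "mtx" (3x3 intrinsics, pixels), "eye" and "rotation" of the camera in the world; the wrist camera has in their place "tool_from_camera" (4x4, takes a point from camera to tool coordinates, whose origin is the TCP and whose axes are the flange's). Camera axes: x right, y up, looking along -z (the intrinsics and any distortion apply to the point x, -y, -z); pixel columns grow to the right and rows downward; lengths in m; the calibration is good to about 2 mm. A picture is of the moment at which its call begins: read the wrist's pose just before it.
- robot.finish_job(): hands the job in, once; it reports no verdict.
The state is a dict: "clock": time; "joint_pos": joint angles; "qvel": joint speeds; "tau": joint torques, N m; "tcp_pos": TCP position; "tool_rot": TCP orientation; "force": force on the tool from outside, world axes, zero at the start; "moment": the same for the moment, N m; "width": finger opening in m.
Only numpy, scipy, OpenCV 4.12 (cv2) and the standard library are available. Lean on these libraries where they do the work, as an engineer would, in place of code of your own. Each camera call takes 0.05 s, during which the arm holds its last target. There are 200 camera calls.

## Working session

There is one attempt and no reset: what is moved stays moved. The work goes in short steps, Python scripts to look and compute and a tool call to move; the robot and the scene stay as the last step left them, time stands still between calls to the robot, and variables do not carry over. Pictures are saved under pics/ and viewed, about 8 in all and at most 12, crops included, and the job is handed in when it is done.

Besides the shell and the picture viewer there is one more tool, called after "Request:" by a JSON object that holds its "api" and its "payload", one argument or row to a line. carry_out: Moves the arm, as the interface text tells. Its arguments: {"type":"object","properties":{"moves":{"type":"array","items":{"type":"array","items":{"type":"array","items":{"type":"number"}}}},"squeeze":{"type":"number"}},"required":["moves"]}

```bash
mkdir -p pics
cat > h.py <<'E'
import numpy as np,cv2
from scipy.spatial.transform import Rotation as R
from cell import robot
def cam(n):
    s=robot.sense(); c=robot.read_camera(n)
    if n=="wrist":
        q=s["tool_rot"]; T=np.eye(4); T[:3,:3]=R.from_quat(q).as_matrix(); T[:3,3]=s["tcp_pos"]
        M=T@np.array(c["tool_from_camera"])
        c["eye"]=M[:3,3]; c["rotation"]=M[:3,:3]
    c["eye"]=np.array(c["eye"]); r=np.array(c["rotation"])
    c["rotation"]=r if r.shape==(3,3) else R.from_quat(r).as_matrix()
    c["mtx"]=np.array(c["mtx"]); return c
def dirs(c,uv):
    uv=np.atleast_2d(uv).astype(float); p=(np.c_[uv,np.ones(len(uv))])@np.linalg.inv(c["mtx"]).T
    return (p*[1,-1,-1])@c["rotation"].T
def plane(c,uv,z):
    d=dirs(c,uv); return c["eye"]+d*((z-c["eye"][2])/d[:,2])[:,None]
def cloud(c):
    v,u=np.mgrid[:384,:512]; d=dirs(c,np.c_[u.ravel(),v.ravel()])
    return (c["eye"]+d*c["z_map"].reshape(-1,1)).reshape(384,512,3)
def save(n,img): cv2.imwrite("pics/"+n,img[:,:,::-1])
E
python3 - <<'E'
from h import *
print(robot.sense())
for n in("scene","side"):
    c=cam(n); print(n,[ (k,np.shape(v)) for k,v in c.items() if k not in("img","z_map")],c["eye"],c["rotation"].round(3).tolist(),c["mtx"].tolist())
    save(n+"0.png",c["img"])
    np.savez(n+"0.npz",**{k:c[k] for k in("img","z_map","eye","rotation","mtx")})
E
```

```text
{'clock': 0.0, 'joint_pos': array([-0.93481626,  0.50185513, -0.42673718,  1.55146502,  0.22080463,
        1.13827238, -0.21029501]), 'qvel': array([ 0.00018316,  0.0006642 ,  0.0021837 ,  0.00023606, -0.00023877,
       -0.00024758, -0.00015904]), 'tau': array([-2.02764581e-04, -5.66589081e+01, -5.81646949e+00, -2.79110956e+01,
       -6.87570730e-02,  3.07432457e-02,  1.93040455e-04]), 'tcp_pos': array([0.23652636, 0.60461899, 0.19456281]), 'tool_rot': array([ 1.85304033e-01,  9.82680755e-01, -9.53005014e-04, -2.01528561e-04]), 'force': array([ 0.10658645, -0.76821573, -0.20481479]), 'moment': array([-0.00047813,  0.01614747,  0.00935462]), 'width': 0.09195624072972053}
scene [('mtx', (3, 3)), ('eye', (3,)), ('rotation', (3, 3))] [ 0.95873971 -0.71115067  0.64004649] [[0.824, -0.335, 0.457], [0.566, 0.452, -0.689], [0.024, 0.827, 0.562]] [[432.0246427288953, 0.0, 254.08636005202632], [0.0, 432.0246427288953, 194.87607739733124], [0.0, 0.0, 1.0]]
side [('mtx', (3, 3)), ('eye', (3,)), ('rotation', (3, 3))] [0.33590314 0.57861319 0.66244707] [[-0.949, 0.232, -0.215], [-0.315, -0.662, 0.68], [0.015, 0.713, 0.701]] [[365.0200997611073, 0.0, 252.9235731112998], [0.0, 365.0200997611073, 197.71036332946977], [0.0, 0.0, 1.0]]
```

View pics/scene0.png

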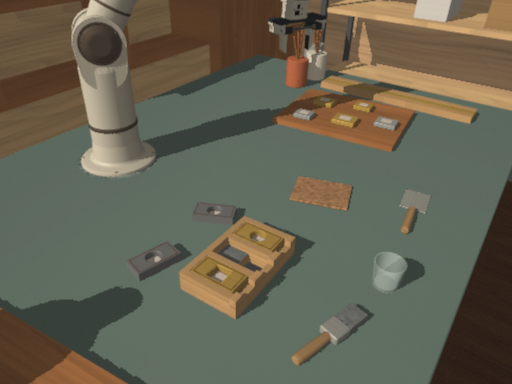

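View pics/side0.png

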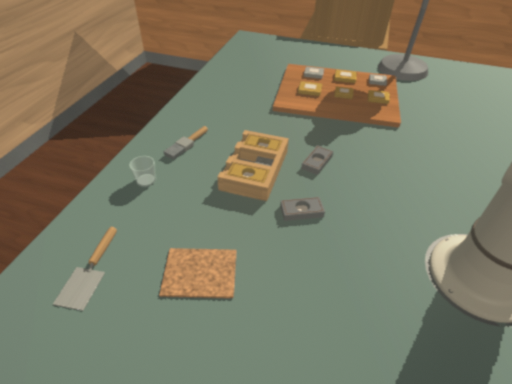

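Scene view: the gilded frames are in the block at (259,237) and (221,275), with grey look-alikes at (215,212) and (155,260) and the mat at (322,193). More small frames lie on the board at the top right. In the side view the block is at (255,163) and the mat at (200,273).

Run:
```python
from h import *
S=[dict(np.load(f"{n}0.npz")) for n in("scene","side")]
a=cv2.resize(S[0]["img"][210:315,170:305],None,fx=4,fy=4,interpolation=2)
b=cv2.resize(S[1]["img"][122:202,210:300],None,fx=4,fy=4,interpolation=2)
b=cv2.copyMakeBorder(b,0,a.shape[0]-b.shape[0],0,0,0)
# keep within 800 wide
o=np.hstack([a,b]);o=cv2.resize(o,None,fx=.88,fy=.88); save("crop0.png",o);print(o.shape)
for c,(box) in zip(S,[(210,315,170,305),(122,202,210,300)]):
    P=cloud(c); r0,r1,c0,c1=box; m=np.zeros((384,512),bool); m[r0:r1,c0:c1]=1
    m&=abs(P[...,2]-.047)<.006
    print("top z",np.median(P[m][:,2]),m.sum()); xy=P[m][:,:2].astype(np.float32)
    rc=cv2.minAreaRect(xy); print(rc)
    # mat by z 3..10 mm & colour
    h=cv2.cvtColor(c["img"],cv2.COLOR_RGB2HSV)
    mm=((h[...,0]<20)&(h[...,1]>90)&(h[...,2]>80)&(abs(P[...,2]-.006)<.006)).astype(np.uint8)
    n,l,st,ce=cv2.connectedComponentsWithStats(cv2.morphologyEx(mm,cv2.MORPH_CLOSE,np.ones((5,5))))
    for i in range(1,n):
        if st[i,4]>300:
            v,u=np.nonzero(l==i); q=plane(c,np.c_[u,v],.006); print("mat?",st[i],cv2.minAreaRect(q[:,:2].astype(np.float32)),q.mean(0),np.median(P[l==i][:,2]))
```

```text
(370, 792, 3)
top z 0.046742612730783506 3636
((0.5726191997528076, -0.1735808551311493), (0.1359887570142746, 0.22406968474388123), 1.1299062967300415)
mat? [353  22 159  29 418] ((0.3023034334182739, 2.0655055046081543), (0.9325603246688843, 0.11344166845083237), 1.110092282295227) [0.3399844  2.08146542 0.006     ] 0.005830046350202844
mat? [ 130   32   91   34 1241] ((-0.7423863410949707, 0.9075897932052612), (0.5711129307746887, 0.37641656398773193), 82.19990539550781) [-0.7140705   0.91303104  0.006     ] 0.009072056388189753
mat? [   0   59   80   51 1642] ((-0.7450424432754517, 0.23311719298362732), (0.30687835812568665, 0.5339418649673462), 57.21498107910156) [-0.71886437  0.19821376  0.006     ] 0.009288964148918222
mat? [321  80 153  43 521] ((0.4885388910770416, 0.9312717318534851), (0.07652963697910309, 0.6253260970115662), 89.02308654785156) [0.52795609 0.91680773 0.006     ] 0.006243502727454997
mat? [273 119 120  33 465] ((0.43690478801727295, 0.5119068622589111), (0.4223100244998932, 0.03172667697072029), 6.052702903747559) [0.45067155 0.51267706 0.006     ] 0.005833
[... 227 characters left out ...]
 68 433] ((0.6215721964836121, -0.20386895537376404), (0.2570595145225525, 0.11902111023664474), 59.40877914428711) [ 0.6053921  -0.23783986  0.006     ] 0.006406087745649658
top z 0.04637990614524434 1875
((0.5718685388565063, -0.1746530830860138), (0.13496637344360352, 0.22677065432071686), 1.2425830364227295)
mat? [273 107 127  20 444] ((0.402251273393631, -0.5141916871070862), (0.4173949956893921, 0.025587335228919983), 5.590548038482666) [ 0.39643398 -0.51346266  0.006     ] 0.006785674552472365
mat? [ 159  248   77   50 3393] ((0.5739454627037048, 0.19146472215652466), (0.1493033766746521, 0.12052120268344879), 17.437822341918945) [0.57300814 0.19470331 0.006     ] 0.005458684009173265
```

View pics/crop0.png

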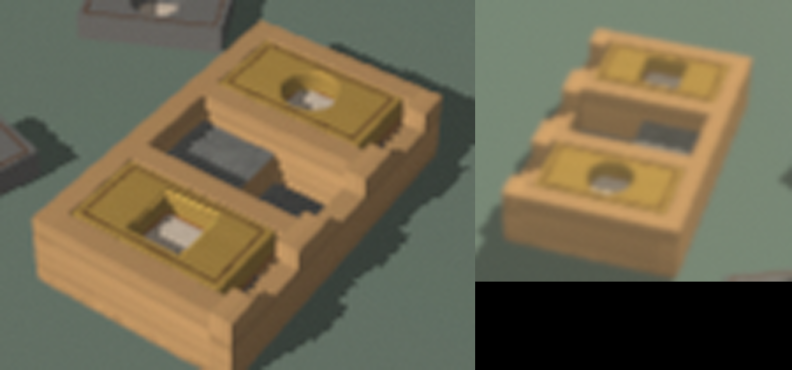

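Choice: the candidates are gilded round (259,237), gilded square (221,275), two grey look-alikes (215,212) and (155,260), and the small frames on the board near (345,112). The crop shows the round opening in the block's +y pocket with the notches toward world +x, so I take (259,237). The block yaw is about 1.2°. Now I move over it.

Request:
{"api": "carry_out", "payload": {
  "moves": [
    [[0.025,-0.05,0.01,0,0,0.13,0],[0.025,-0.05,0.01,0,0,0.13,0],[0.025,-0.05,0.01,0,0,0.133,0],[0.025,-0.05,0.01,0,0,0,0],[0.025,-0.05,0.01,0,0,0,0]]
  ]
}}

```text
clock: 0.72
tcp_pos: [0.3623, 0.3533, 0.2456]
tool_rot: [-0.01, 1.0, -0.0, -0.0]
force: [0.1, -0.3, -0.1]
width: 0.0468
```

Request:
{"api": "carry_out", "payload": {
  "moves": [
    [[0.025,-0.05,0.005,0,0,0,0],[0.025,-0.05,0.005,0,0,0,0],[0.025,-0.05,0.0,0,0,0,0],[0.025,-0.05,0.0,0,0,0,0],[0.025,-0.05,0.0,0,0,0,0]]
  ]
}}

```text
clock: 1.35
tcp_pos: [0.487, 0.1036, 0.2555]
tool_rot: [-0.01, 1.0, -0.0, -0.0]
force: [1.7, 0.5, -0.0]
width: 0.0009
```

Request:
{"api": "carry_out", "payload": {
  "moves": [
    [[0.025,-0.05,0,0,0,0,0],[0.025,-0.05,0,0,0,0,0],[0.025,-0.05,0.0,0,0,0,0],[0.02,-0.05,0.0,0,0,0,0],[0,0,0.0,0,0,0,0]]
  ]
}}

```text
clock: 1.98
tcp_pos: [0.5817, -0.101, 0.2546]
tool_rot: [-0.006, 1.0, -0.001, -0.001]
force: [0.4, 1.4, -0.9]
width: 0.0006
```

Run:
```python
from h import *
c=cam("wrist"); save("w1.png",c["img"]); np.savez("w1.npz",**{k:c[k] for k in("img","z_map","eye","rotation","mtx")})
print(c["eye"],robot.sense()["tool_rot"],robot.sense()["joint_pos"].round(2))
P=cloud(c); h=cv2.cvtColor(c["img"],cv2.COLOR_RGB2HSV)
m=abs(P[...,2]-.047)<.006
print(np.median(P[m][:,2]),cv2.minAreaRect(P[m][:,:2].astype(np.float32)))
for lo,hi in((20,35),):
    g=((h[...,0]>=lo)&(h[...,0]<=hi)&(h[...,1]>120)&m).astype(np.uint8)
    g=cv2.morphologyEx(g,cv2.MORPH_OPEN,np.ones((5,5)))
    for k in cv2.findContours(g,0,2)[0]:
        if cv2.contourArea(k)>800:
            q=plane(c,k[:,0],.047)[:,:2].astype(np.float32); print(cv2.boundingRect(k),cv2.minAreaRect(q))
```

```text
[ 0.50435327 -0.09995763  0.44311791] [-7.82617185e-03  9.99969009e-01 -1.54338611e-04 -8.41521757e-04] [ 0.19  0.31 -0.09  1.65  0.03  1.18  1.68]
0.04625182961893792 ((0.5716894865036011, -0.17206168174743652), (0.1338362991809845, 0.22160395979881287), 0.8610559701919556)
```

View pics/w1.png

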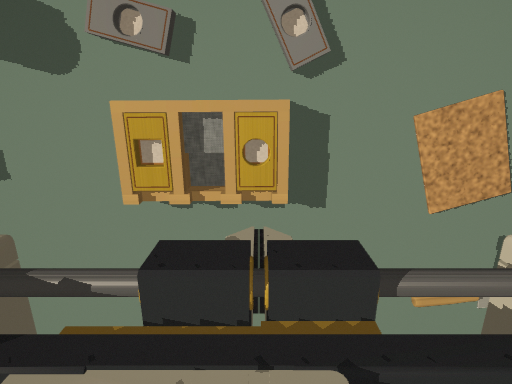

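Wrist view: round opening at (256,151) in the +y pocket, square at (150,151), and the mat fully visible at about (463,152). The block rectangle measures 134 x 221.6 mm, which matches the given size.

Run:
```python
from h import *
c=dict(np.load("w1.npz")); h=cv2.cvtColor(c["img"],cv2.COLOR_RGB2HSV)
for p in((150,120),(256,120),(256,180),(283,150),(463,150)): print(p,h[p[1],p[0]])
def rects(g,box,z,nm):
    m=np.zeros_like(g,np.uint8); r0,r1,c0,c1=box; m[r0:r1,c0:c1]=g[r0:r1,c0:c1]
    m=cv2.morphologyEx(m,cv2.MORPH_CLOSE,np.ones((3,3))); m=cv2.morphologyEx(m,cv2.MORPH_OPEN,np.ones((5,5)))
    k=max(cv2.findContours(m,0,2)[0],key=cv2.contourArea)
    q=plane(c,k[:,0],z)[:,:2].astype(np.float32); print(nm,cv2.boundingRect(k),cv2.minAreaRect(q))
gold=((h[...,0]>=21)&(h[...,0]<=32)&(h[...,1]>180)).astype(np.uint8)
rects(gold,(100,205,230,290),.047,"round"); rects(gold,(100,205,115,180),.047,"square")
cork=((h[...,0]<=20)&(h[...,1]>100)&(h[...,2]>90)).astype(np.uint8)
rects(cork,(80,220,400,512),.006,"mat")
```

```text
(150, 120) [ 22 192 169]
(256, 120) [ 22 195 174]
(256, 180) [ 22 199 168]
(283, 150) [ 18 146 182]
(463, 150) [ 16 149 156]
round (235, 112, 42, 78) ((0.5678513050079346, -0.10298752784729004), (0.09873200953006744, 0.05191982537508011), 0.7048910856246948)
square (124, 113, 48, 78) ((0.5706824064254761, -0.24049824476242065), (0.09915275871753693, 0.05248863995075226), 0.9193642735481262)
mat (414, 90, 98, 123) ((0.5755591988563538, 0.1907007396221161), (0.14973925054073334, 0.12197430431842804), 17.36809539794922)
```

Request:
{"api": "carry_out", "payload": {
  "moves": [
    [[0.0255,-0.0075,-0.035,0,0,0,0],[0,0,-0.05,0,0,0,0],[0,0,-0.05,0,0,0,0],[0,0,-0.045,0,0,0,0],[0,0,0,0,0,0,0]]
  ]
}}

```text
clock: 2.65
tcp_pos: [0.6031, -0.0995, 0.0718]
tool_rot: [-0.011, 1.0, 0.001, -0.004]
force: [0.0, 1.1, 0.5]
width: 0.0002
```

Run:
```python
from h import *
s=robot.sense();print(s["clock"],s["tcp_pos"],R.from_quat(s["tool_rot"]).as_matrix()[:,1],s["force"])
```

```text
2.65 [ 0.60307155 -0.09953985  0.07183513] [-0.0225393   0.99974286  0.0024884 ] [0.04972182 1.06985367 0.46997463]
```

Request:
{"api": "carry_out", "payload": {
  "moves": [
    [[0,0,0,0,0,0,0],[0,0,0,0,0,0,0]]
  ]
}}

```text
clock: 2.9
tcp_pos: [0.6093, -0.1019, 0.0783]
tool_rot: [-0.01, 1.0, -0.0, 0.002]
force: [-0.1, -0.3, 0.9]
width: 0.0003
```

Request:
{"api": "carry_out", "payload": {
  "moves": [
    [[0,-0.001,-0.008,0,0,0,0],[0,0,-0.008,0,0,0,0],[0,0,-0.005,0,0,0,0],[0,0,-0.005,0,0,0,0],[0,0,-0.0045,0,0,0,0]]
  ]
}}

```text
clock: 3.52
tcp_pos: [0.6071, -0.1031, 0.0446]
tool_rot: [-0.01, 1.0, 0.0, -0.0]
force: [1.5, 0.1, -0.6]
width: 0.0007
```

Request:
{"api": "carry_out", "payload": {
  "moves": [
    [[0,0,0,0,0,0,0],[0,0,0,0,0,0,0],[0,0,0,0,0,0,0]]
  ]
}}

```text
clock: 3.9
tcp_pos: [0.6074, -0.1032, 0.0454]
tool_rot: [-0.01, 1.0, -0.0, 0.0]
force: [-0.7, -0.2, -0.7]
width: 0.0008
```

Near-zero force suggests it has tipped. I'll lift, open and look.

Request:
{"api": "carry_out", "payload": {
  "moves": [
    [[0,0,0.02,0,0,0,0],[0,0,0.05,0,0,0,0],[0,0,0.05,0,0,0,1],[0,0,0.045,0,0,0,1],[0,0,0,0,0,0,1]]
  ]
}}

```text
clock: 4.53
tcp_pos: [0.6108, -0.1036, 0.2169]
tool_rot: [-0.01, 1.0, -0.001, 0.005]
force: [-0.8, 0.9, -0.9]
width: 0.0259
```

Request:
{"api": "carry_out", "payload": {
  "moves": [
    [[0,0,0,0,0,0,1],[0,0,0,0,0,0,1],[0,0,0,0,0,0,1]]
  ]
}}

```text
clock: 4.9
tcp_pos: [0.6064, -0.103, 0.2089]
tool_rot: [-0.01, 1.0, 0.0, -0.001]
force: [0.1, 0.2, 0.3]
width: 0.0559
```

Run:
```python
from h import *
c=cam("wrist"); s=cam("scene"); 
im=np.vstack([cv2.resize(c["img"][90:230,100:420],None,fx=2,fy=2),cv2.resize(s["img"][200:320,160:320],None,fx=4,fy=4)[:300,:640]]); save("t1.png",im)
print(robot.sense()["tcp_pos"],robot.sense()["tool_rot"])
P=cloud(c)
# height profile along the frame's edge strips y offset +-21mm, block axes yaw 1.1deg
o=np.array([.568,-.103]); a=np.deg2rad(1.1); X=np.array([np.cos(a),np.sin(a)]); Y=np.array([-X[1],X[0]])
d=P[...,:2]-o; x=d@X; y=d@Y; z=P[...,2]
for x0 in range(-60,60,5):
    m=(x>=x0/1e3)&(x<(x0+5)/1e3)&(abs(abs(y)-.021)<.004)
    if m.sum(): print(x0,m.sum(),np.median(z[m]).round(4),end=" | ")
m=(z>.054)&(abs(x)<.07)&(abs(y)<.05)&(z<.085); print(m.sum(),cv2.minAreaRect(P[m][:,:2].astype(np.float32)), (y[m].min()+y[m].max())/2,np.percentile(y[m],[1,99]),np.percentile(x[m],[1,99]),np.percentile(z[m],99))
k=(x>-.034)&(x<.01)&(abs(y)<.024)&(abs(y)>.019)&(z>.04); print(np.polyfit(x[k],z[k],1))
```

```text
[ 0.6067145  -0.10305778  0.20920136] [-1.01516413e-02  9.99948110e-01  1.48229528e-04 -8.35852379e-04]
-60 73 0.0464 | -55 71 0.0464 | -50 69 0.0461 | -45 70 0.0465 | -40 55 0.0463 | -35 70 0.0464 | -30 72 0.0464 | -25 74 0.0462 | -20 62 0.0464 | -15 80 0.0463 | -10 70 0.0464 | -5 62 0.0461 | 0 65 0.0462 | 5 1062 0.321 | 10 4296 0.3437 | 15 622 0.3328 | 20 55 0.0467 | 25 65 0.0464 | 30 61 0.0465 | 35 56 0.0465 | 40 57 0.0465 | 45 61 0.0462 | 50 6 0.0456 | 55 90 0.0388 | Traceback (most recent call last):
  File "<stdin>", line 12, in <module>
    return umr_minimum(a, axis, None, out, keepdims, initial, where)
ValueError: zero-size array to reduction operation minimum which has no identity
```

View pics/t1.png

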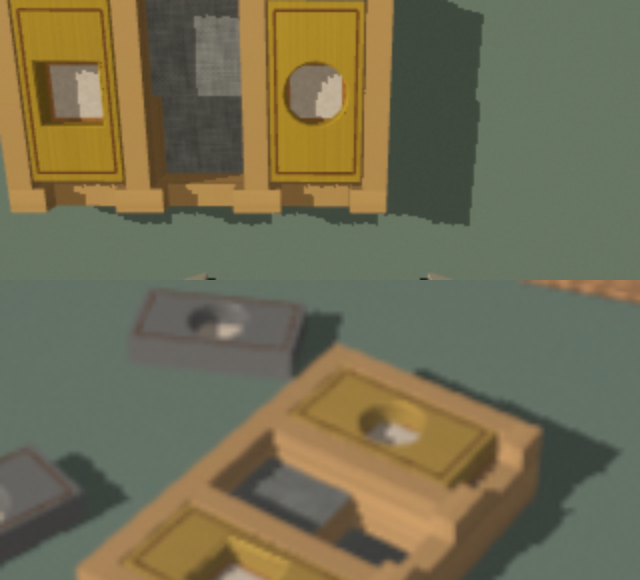

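The picture shows the frame still flush (round opening at about (315,93) in the upper panel), so it fell back after the press. I'll press again, slightly deeper, check while pressed, and then withdraw slowly.

Request:
{"api": "carry_out", "payload": {
  "moves": [
    [[0,0,-0.035,0,0,0,0],[0,0,-0.045,0,0,0,0],[0,0,-0.045,0,0,0,0],[0,0,-0.01,0,0,0,0],[0,0,0,0,0,0,0]]
  ]
}}

```text
clock: 5.62
tcp_pos: [0.6072, -0.1031, 0.0751]
tool_rot: [-0.01, 1.0, 0.0, -0.0]
force: [0.9, -0.1, -0.1]
width: 0.0227
```

Request:
{"api": "carry_out", "payload": {
  "moves": [
    [[0,0,0,0,0,0,0],[0,0,-0.008,0,0,0,0],[0,0,-0.007,0,0,0,0],[0,0,-0.007,0,0,0,0],[0,0,-0.007,0,0,0,0]]
  ]
}}

```text
clock: 6.25
tcp_pos: [0.6071, -0.1031, 0.0455]
tool_rot: [-0.01, 1.0, 0.0, -0.0]
force: [-0.1, 0.5, -0.3]
width: 0.0006
```

Request:
{"api": "carry_out", "payload": {
  "moves": [
    [[0,0,-0.002,0,0,0,0],[0,0,-0.001,0,0,0,0],[0,0,0,0,0,0,0],[0,0,0,0,0,0,0]]
  ]
}}

```text
clock: 6.75
tcp_pos: [0.6074, -0.1032, 0.0434]
tool_rot: [-0.01, 1.0, -0.0, 0.0]
force: [0.1, -0.0, 0.6]
width: 0.0007
```

Run:
```python
from h import *
print(robot.sense()["force"],robot.sense()["moment"],robot.sense()["tcp_pos"])
s=cam("scene");d=cam("side"); w=cam("wrist")
im=np.hstack([cv2.resize(s["img"][200:310,175:305],None,fx=3,fy=3),cv2.resize(d["img"][120:230,210:310],None,fx=3,fy=3)]); save("t2.png",im)
P=cloud(d); Q=P[120:200,210:300].reshape(-1,3); Q=Q[(Q[:,2]>.05)&(Q[:,2]<.08)]; print(len(Q),np.percentile(Q,[2,98],axis=0) if len(Q) else"")
```

```text
[ 0.09401373 -0.01329692  0.63499003] [ 0.02811792 -0.00989401 -0.04007324] [ 0.60743554 -0.1031579   0.04338208]
4 [[ 0.569854   -0.26912059  0.05161505]
 [ 0.59711503 -0.09788866  0.07949304]]
```

View pics/t2.png

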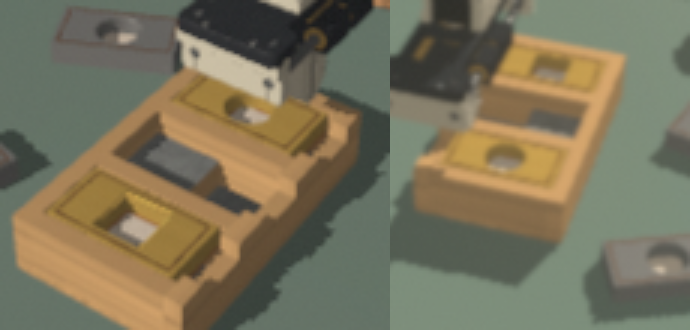

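Run:
```python
from h import *
t=robot.sense()["tcp_pos"]
for n in("scene","side"):
    c=cam(n)
    for p in (t-[0,0,.008],t,t+[0,0,.06],np.array([.568,-.103,.047])):
        v=(p-c["eye"])@c["rotation"]*[1,-1,-1]; u=c["mtx"]@v; uv=u[:2]/u[2]; r,cc=int(uv[1]),int(uv[0]); print(n,uv.round(1),"range",v[2].round(3),"seen",c["z_map"][r,cc].round(3))
c=cam("scene"); P=cloud(c); A=P[180:240,215:320]; B=A[(A[...,2]>.055)&(A[...,0]>.5)]; print(np.percentile(B,[1,10,50,90,99],axis=0).round(3))
i=B[:,2].argsort()[:15]; print(B[i].round(3))
save("t3.png",cv2.resize(c["img"][130:300,170:350],None,fx=4,fy=3.5))
save("t3s.png",cv2.resize(cam("side")["img"][60:240,150:350],None,fx=4,fy=3.3))
```

```text
scene [273.  245.6] range 0.92 seen 0.904
scene [273.1 242.7] range 0.915 seen 0.911
scene [274.6 220.2] range 0.881 seen 0.799
scene [257.9 234.3] range 0.931 seen 0.951
side [233.2 172.1] range 0.962 seen 0.946
side [233.1 169.8] range 0.956 seen 0.955
side [232.5 151.5] range 0.914 seen 0.789
side [247.3 172.1] range 0.945 seen 0.968
[[ 0.576 -0.711  0.088]
 [ 0.592 -0.195  0.146]
 [ 0.626 -0.153  0.18 ]
 [ 0.643 -0.078  0.21 ]
 [ 0.959 -0.022  0.64 ]]
[[ 0.617 -0.099  0.075]
 [ 0.618 -0.097  0.076]
 [ 0.609 -0.11   0.078]
 [ 0.62  -0.108  0.079]
 [ 0.619 -0.106  0.079]
 [ 0.617 -0.099  0.08 ]
 [ 0.619 -0.098  0.08 ]
 [ 0.619 -0.102  0.08 ]
 [ 0.619 -0.094  0.08 ]
 [ 0.619 -0.11   0.08 ]
 [ 0.618 -0.093  0.082]
 [ 0.617 -0.099  0.082]
 [ 0.607 -0.114  0.082]
 [ 0.619 -0.11   0.082]
 [ 0.619 -0.099  0.083]]
```

View pics/t3.png

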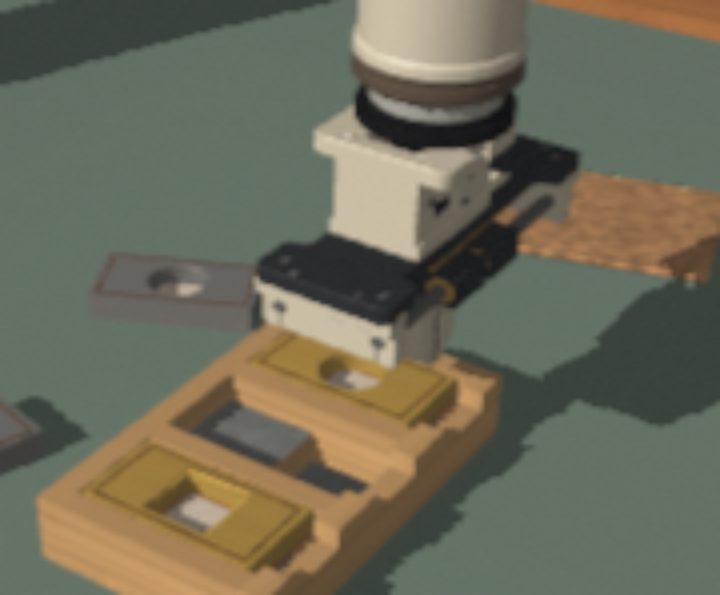

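The lowest gripper points seen by the scene camera are at z≈0.075, while the reported tip is at 0.035, and there is no contact force. I'll check the finger geometry in the wrist depth map, in tool coordinates.

Run:
```python
from h import *
c=cam("wrist"); s=robot.sense(); T=R.from_quat(s["tool_rot"]).as_matrix()
P=(cloud(c)-s["tcp_pos"])@T   # tool coords
v=c["z_map"]>0
# near things only: central columns
for col in (200,230,252,258,264,290,320):
    print(col,[(r,*(P[r,col]*1e3).round().astype(int)) for r in range(150,384,14) if v[r,col]])
s2=cam("side"); s1=cam("scene")
for k in (s1,s2):
    Q=(cloud(k)-s["tcp_pos"])@T; m=(k["z_map"]>0)&(abs(Q[...,0])<.06)&(abs(Q[...,1])<.12)&(Q[...,2]<-.012)&(Q[...,2]>-.2)
    q=Q[m]*1e3
    for z0 in range(-110,-10,10):
        w=q[(q[:,2]>=z0)&(q[:,2]<z0+10)]
        if len(w): print(z0,len(w),np.percentile(w[:,0],[3,97]).round(),np.percentile(w[:,1],[3,97]).round())
```

```text
200 [(150, np.int64(49), np.int64(-33), np.int64(-3)), (164, np.int64(40), np.int64(-34), np.int64(-3)), (178, np.int64(32), np.int64(-34), np.int64(-4)), (192, np.int64(23), np.int64(-35), np.int64(-3)), (206, np.int64(13), np.int64(-35), np.int64(-2)), (220, np.int64(4), np.int64(-36), np.int64(-3)), (234, np.int64(-6), np.int64(-36), np.int64(-4)), (248, np.int64(37), np.int64(-15), np.int64(-107)), (262, np.int64(37), np.int64(-14), np.int64(-115)), (276, np.int64(35), np.int64(-13), np.int64(-119)), (290, np.int64(31), np.int64(-13), np.int64(-120)), (304, np.int64(27), np.int64(-13), np.int64(-120)), (318, np.int64(23), np.int64(-14), np.int64(-120)), (332, np.int64(22), np.int64(-13), np.int64(-124)), (346, np.int64(26), np.int64(-11), np.int64(-133)), (360, np.int64(26), np.int64(-11), np.int64(-137)), (374, np.int64(27), np.int64(-10), np.int64(-141))]
230 [(150, np.int64(49), np.int64(-15), np.int64(-3)), (164, np.int64(38), np.int64(-17), np.int64(8)), (178, np.int64(31), np.int64(-16), np.int64(-2)), (192, np.int64(23), np.int64(-16), np.int64(-3)), (206, np.int64(14), np
[... 4561 characters left out ...]
4, np.int64(27), np.int64(17), np.int64(-120)), (318, np.int64(22), np.int64(18), np.int64(-119)), (332, np.int64(22), np.int64(17), np.int64(-125)), (346, np.int64(26), np.int64(15), np.int64(-133)), (360, np.int64(26), np.int64(14), np.int64(-136)), (374, np.int64(27), np.int64(13), np.int64(-141))]
-110 265 [-37.  31.] [-87.  81.]
-100 55 [-36.  33.] [-87.  82.]
-80 20 [-12.  -8.] [-19.   0.]
-70 36 [-12.  -4.] [-18.  11.]
-60 45 [-12.  -4.] [-18.  16.]
-50 37 [-12.  -2.] [-17.  15.]
-40 17 [-12.  -1.] [-11.   9.]
-110 160 [-33.  37.] [-80.  88.]
-100 39 [-33.  34.] [-81.  87.]
-70 3 [10. 11.] [-18.  -5.]
-60 13 [10. 11.] [-17.   6.]
-50 8 [10. 11.] [-11.   7.]
-40 8 [10. 11.] [-12.   7.]
```

View pics/t3s.png

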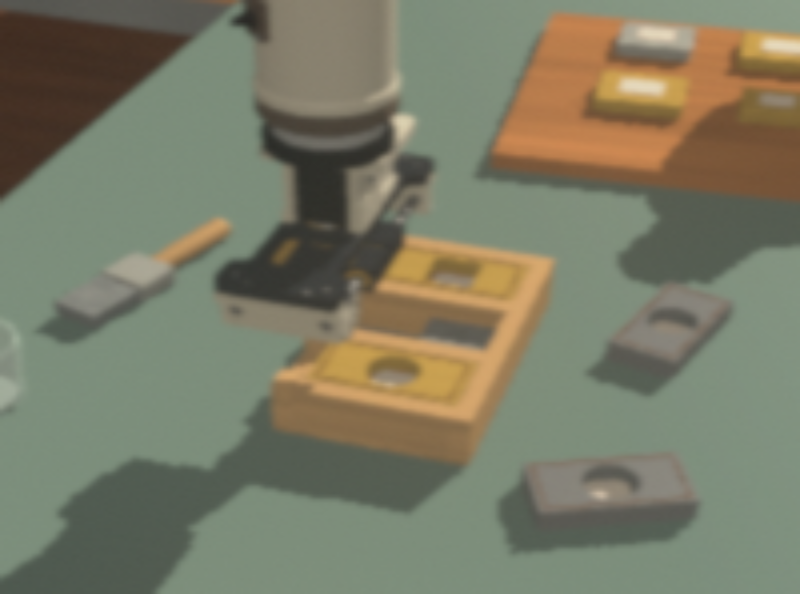

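Gripper depth data from two cameras put the fingertips about 33 mm behind the reported TCP and the body about 99 mm behind. The text gives +8 mm and −58 mm, so the reported TCP lies about 41 mm too far ahead. Laterally it agrees. I'll use tip = reported z + 0.033, confirm it by contact, and press down slowly.

Request:
{"api": "carry_out", "payload": {
  "moves": [
    [[0,0,-0.01,0,0,0,0],[0,0,-0.01,0,0,0,0],[0,0,-0.007,0,0,0,0],[0,0,-0.003,0,0,0,0],[0,0,0,0,0,0,0]]
  ]
}}

```text
clock: 7.88
tcp_pos: [0.607, -0.1031, 0.0127]
tool_rot: [-0.01, 1.0, 0.0, -0.0]
force: [0.2, 0.6, 0.9]
width: 0.0001
```

Request:
{"api": "carry_out", "payload": {
  "moves": [
    [[0,0,-0.003,0,0,0,0],[0,0,-0.002,0,0,0,0],[0,0,-0.002,0,0,0,0],[0,0,-0.001,0,0,0,0],[0,0,0,0,0,0,0]]
  ]
}}

```text
clock: 8.5
tcp_pos: [0.6074, -0.1032, 0.0053]
tool_rot: [-0.01, 1.0, -0.0, 0.0]
force: [-0.4, 0.3, 1.0]
width: 0.0003
```

```bash
cat > prof.py <<'E'
from h import *
def prof():
    c=cam("side"); P=cloud(c); o=np.array([.568,-.1035]); a=np.deg2rad(1.1); X=np.array([np.cos(a),np.sin(a)]); Y=np.array([-X[1],X[0]])
    d=P[...,:2]-o; x=d@X; y=d@Y; z=P[...,2]; v=c["z_map"]>0
    for x0 in range(-60,10,5):
        m=v&(x>=x0/1e3)&(x<(x0+5)/1e3)&(abs(y)<.026)&(z<.09)
        if m.sum(): print(x0,m.sum(),np.percentile(z[m],[50,97]).round(4),end=" | ")
    print()
    m=v&(z>.053)&(z<.08)&(x<.01)&(x>-.07)&(abs(y)<.035)
    if m.sum()>10: print("raised",m.sum(),"y",np.percentile(P[m][:,1],[1,99]),"x",np.percentile(x[m],[1,99]))
    return c
E
python3 - <<'E'
from prof import *
s=robot.sense();print(s["tcp_pos"],s["force"],s["moment"]); prof()
E
```

```text
[ 0.60737651 -0.10318114  0.00531466] [-0.38792888  0.30911141  1.01727705] [ 0.04638694  0.0689736  -0.01383266]
-60 27 [0.0462 0.0479] | -55 26 [0.0467 0.0486] | -45 41 [0.0512 0.0575] | -40 60 [0.0595 0.0659] | -35 41 [0.0668 0.0694] | -30 31 [0.0644 0.0671] | -25 30 [0.0627 0.0647] | -20 28 [0.0597 0.0609] | -15 26 [0.0578 0.0595] | -10 26 [0.0545 0.0568] | -5 18 [0.0517 0.0538] | 0 18 [0.0483 0.0507] | 5 17 [0.0405 0.0486] | 
raised 223 y [-0.13037095 -0.07811806] x [-0.04124686 -0.00427789]
```

The frame is tipped about 27–28°, with its raised end at z≈0.068 (20 mm above the block, as described). Withdraw gently and recheck.

Request:
{"api": "carry_out", "payload": {
  "moves": [
    [[0,0,0.004,0,0,0,0],[0,0,0.006,0,0,0,0],[0,0,0.01,0,0,0,0],[0,0,0.03,0,0,0,0],[0,0,0.05,0,0,0,1]]
  ]
}}

```text
clock: 9.18
tcp_pos: [0.6056, -0.1029, 0.105]
tool_rot: [-0.01, 1.0, 0.0, -0.002]
force: [1.2, -0.6, -0.2]
width: 0.0068
```

Request:
{"api": "carry_out", "payload": {
  "moves": [
    [[0,0,0.05,0,0,0,1],[0,0,0.03,0,0,0,1],[0,0,0,0,0,0,1],[0,0,0,0,0,0,1],[0,0,0,0,0,0,1]]
  ]
}}

```text
clock: 9.8
tcp_pos: [0.6061, -0.103, 0.1837]
tool_rot: [-0.01, 1.0, 0.0, -0.001]
force: [-0.6, -0.1, -1.0]
width: 0.0557
```

Run:
```python
from prof import *
prof(); s=robot.sense(); print(s["tcp_pos"],s["tool_rot"],s["joint_pos"].round(2))
c=cam("wrist"); P=cloud(c); save("w2.png",c["img"])
m=(c["z_map"]>0)&(P[...,2]>.052)&(P[...,2]<.075)&(abs(P[...,0]-.55)<.05)&(abs(P[...,1]+.103)<.05)
q=P[m]; print(m.sum(),cv2.minAreaRect(q[:,:2].astype(np.float32)),q.min(0),q.max(0))
k=m&(P[...,2]>.055); A=np.c_[P[k][:,:2],np.ones(k.sum())]; f=np.linalg.lstsq(A,P[k][:,2],rcond=None)[0]; print("plane",f,np.rad2deg(np.arctan(np.hypot(*f[:2]))))
```

```text
-60 28 [0.0469 0.0484] | -55 25 [0.0466 0.0486] | -45 41 [0.0515 0.0568] | -40 58 [0.0592 0.0666] | -35 41 [0.0666 0.0696] | -30 29 [0.0651 0.0672] | -25 33 [0.0623 0.0647] | -20 27 [0.0599 0.0619] | -15 27 [0.0573 0.0598] | -10 24 [0.0546 0.0557] | -5 19 [0.0518 0.0546] | 0 16 [0.0474 0.0509] | 5 18 [0.0414 0.0487] | 
raised 221 y [-0.13016286 -0.07784592] x [-0.04147646 -0.00439694]
[ 0.60620461 -0.10296939  0.18366244] [-1.01355275e-02  9.99947741e-01  2.32317790e-04 -1.31617446e-03] [ 0.19  0.42 -0.09  1.66  0.04  1.06  1.68]
2121 ((0.545976459980011, -0.10341094434261322), (0.04189910739660263, 0.051996227353811264), 0.8838459849357605) [ 0.52538624 -0.12963548  0.05200263] [ 0.56725593 -0.07716008  0.07022987]
plane [-0.23147684 -0.00387079  0.18713861] 13.034863980444348
```

It holds: y centre ≈ −0.1034, tilt ≈ 27.5°. Next I tilt the tool 27° to match the frame and go to a pre-grasp pose.

Request:
{"api": "carry_out", "payload": {
  "moves": [
    [[-0.019,0,-0.02,0,0.157,0,1],[-0.019,-0.001,-0.02,0,0.157,0,1],[-0.02,0,-0.02,0,0.157,0,1],[0,0,-0.02,0,0,0,1],[0,0,-0.015,0,0,0,1]]
  ]
}}

```text
clock: 10.52
tcp_pos: [0.5489, -0.1041, 0.0884]
tool_rot: [-0.01, 0.972, 0.002, -0.233]
force: [0.1, 0.4, 0.2]
width: 0.0918
```

Request:
{"api": "carry_out", "payload": {
  "moves": [
    [[0,0,0,0,0,0,1],[0,0,0,0,0,0,1],[0,0,0,0,0,0,1]]
  ]
}}

```text
clock: 10.9
tcp_pos: [0.5502, -0.1044, 0.0919]
tool_rot: [-0.01, 0.973, 0.002, -0.232]
force: [0.2, -0.6, 0.2]
width: 0.0919
```

```bash
cat > fin.py <<'E'
from h import *
def fin():
    s=robot.sense(); M=R.from_quat(s["tool_rot"]).as_matrix(); t=s["tcp_pos"]
    print(s["clock"],t.round(4),"tz",M[:,2].round(3),"ty",M[:,1].round(3),"tip",(t-.033*M[:,2]).round(4),"F",s["force"].round(1),"w",s["width"],s["joint_pos"].round(2))
    for n in("scene","side"):
        k=cam(n); Q=((cloud(k)-t)@M)*1e3; m=(k["z_map"]>0)&(abs(Q[...,0])<16)&(abs(Q[...,1])<75)&(Q[...,2]<-22)&(Q[...,2]>-90); q=Q[m]
        for sd in(-1,1):
            w=q[(q[:,1]*sd>38)]
            if len(w)>3: print(n,sd,len(w),"y",np.percentile(w[:,1],[2,98]).round(1),"x",np.percentile(w[:,0],[2,98]).round(1),"zmax",np.percentile(w[:,2],[90,98,100]).round(1))
E
python3 -c "
from fin import *
fin()"
```

```text
10.9 [ 0.5502 -0.1044  0.0919] tz [-0.451 -0.    -0.893] ty [-0.018  1.     0.009] tip [ 0.5651 -0.1044  0.1213] F [ 0.2 -0.6  0.2] w 0.09192519067281091 [ 0.14  0.76 -0.06  1.42  0.08  1.43  1.65]
scene -1 114 y [-65.  -52.6] x [-11.5  10. ] zmax [-46.4 -43.2 -31.6]
side -1 220 y [-63.3 -44.1] x [-9.8 11.8] zmax [-38.1 -32.  -30.4]
side 1 207 y [47.7 66.2] x [-10.2  11.8] zmax [-41.8 -33.  -29.4]
```

Request:
{"api": "carry_out", "payload": {
  "moves": [
    [[-0.01,0,-0.02,0,0,0,1],[-0.009,0,-0.02,0,0,0,1],[-0.006,0,-0.015,0,0,0,1],[-0.004,0,-0.011,0,0,0,1],[0,0,0,0,0,0,1]]
  ]
}}

```text
clock: 11.62
tcp_pos: [0.5196, -0.1041, 0.0236]
tool_rot: [-0.01, 0.972, 0.002, -0.234]
force: [-1.2, -0.1, 0.0]
width: 0.0915
```

Request:
{"api": "carry_out", "payload": {
  "moves": [
    [[0,0,0,0,0,0,1],[0,0,0,0,0,0,1],[0,0,0,0,0,0,1]]
  ]
}}

```text
clock: 12.0
tcp_pos: [0.5207, -0.1042, 0.0245]
tool_rot: [-0.01, 0.972, 0.002, -0.233]
force: [1.2, -0.1, 0.2]
width: 0.0917
```

```bash
python3 -c "
from fin import *
fin()
s=cam('scene');d=cam('side')
save('g1.png',np.hstack([cv2.resize(s['img'][190:310,185:305],None,fx=3.2,fy=3.2),cv2.resize(d['img'][100:220,200:320],None,fx=3.2,fy=3.2)]))
"
```

```text
12.0 [ 0.5207 -0.1042  0.0245] tz [-0.453 -0.    -0.892] ty [-0.018  1.     0.009] tip [ 0.5356 -0.1042  0.0539] F [ 1.2 -0.1  0.2] w 0.09166509367881713 [ 0.15  0.8  -0.06  1.52  0.09  1.29  1.64]
scene -1 93 y [-65.4 -40. ] x [-15.2   9.5] zmax [-33.2 -24.3 -23.4]
side -1 187 y [-62.2 -42.7] x [-10.2  11.8] zmax [-37.6 -26.  -22. ]
side 1 164 y [47.8 65.9] x [-10.   11.9] zmax [-42.4 -32.  -22.8]
```

View pics/g1.png

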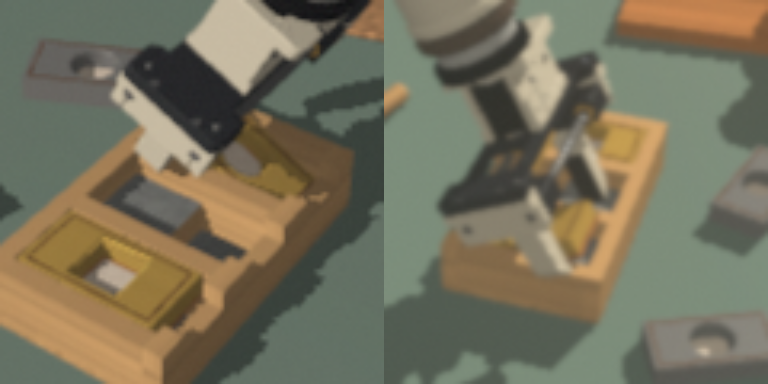

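The picture (9th) shows the fingers on either side of the raised end (right panel, about (578,225)) and just above the block top. Close.

Request:
{"api": "carry_out", "payload": {
  "moves": [
    [[0,0,0,0,0,0,0],[0,0,0,0,0,0,0],[0,0,0,0,0,0,0],[0,0,0,0,0,0,0],[0,0,0,0,0,0,0]]
  ],
  "squeeze": 35
}}

```text
clock: 12.82
tcp_pos: [0.5202, -0.1042, 0.0242]
tool_rot: [-0.01, 0.972, 0.002, -0.233]
force: [-0.8, -0.7, 0.4]
width: 0.0514
```

Request:
{"api": "carry_out", "payload": {
  "moves": [
    [[0,0,0,0,0,0,0],[0,0,0,0,0,0,0],[0,0,0,0,0,0,0]]
  ]
}}

```text
clock: 13.2
tcp_pos: [0.5203, -0.1042, 0.0242]
tool_rot: [-0.01, 0.972, 0.002, -0.233]
force: [-0.0, -0.6, 1.5]
width: 0.0513
```

Gripped at 51.3 mm, against a 52 mm frame. Lift straight up.

Request:
{"api": "carry_out", "payload": {
  "moves": [
    [[0,0,0.01,0,0,0,0],[0,0,0.015,0,0,0,0],[0,0,0.02,0,0,0,0],[0,0,0.025,0,0,0,0],[0,0,0.025,0,0,0,0]]
  ]
}}

```text
clock: 13.82
tcp_pos: [0.5206, -0.1041, 0.1213]
tool_rot: [-0.01, 0.972, 0.002, -0.233]
force: [-0.1, 0.2, -1.2]
width: 0.052
```

Request:
{"api": "carry_out", "payload": {
  "moves": [
    [[0,0,0.025,0,0,0,0],[0,0,0.02,0,0,0,0],[0,0,0,0,0,0,0],[0,0,0,0,0,0,0]]
  ]
}}

```text
clock: 14.32
tcp_pos: [0.5198, -0.104, 0.1637]
tool_rot: [-0.01, 0.972, 0.002, -0.234]
force: [0.1, -0.1, -0.5]
width: 0.0515
```

```bash
cat > held.py <<'E'
from h import *
def held(show=None):
    s=robot.sense(); M=R.from_quat(s["tool_rot"]).as_matrix(); t=s["tcp_pos"]
    print(s["clock"],t.round(4),"tz",M[:,2].round(3),"ty",M[:,1].round(3),"F",s["force"].round(1),"w",s["width"])
    pts=[]
    for n in("scene","side","wrist"):
        k=cam(n); P=cloud(k); Q=((P-t)@M)*1e3; h=cv2.cvtColor(k["img"],cv2.COLOR_RGB2HSV)
        m=(k["z_map"]>0)&(h[...,0]>=20)&(h[...,0]<=32)&(h[...,1]>140)&(abs(Q[...,1])<30)&(abs(Q[...,0])<120)&(abs(Q[...,2]+35)<40)
        q=Q[m]
        if len(q)<20: print(n,len(q)); continue
        print(n,len(q),"x",np.percentile(q[:,0],[1,50,99]).round(1),"y",np.percentile(q[:,1],[1,99]).round(1),"z",np.percentile(q[:,2],[1,50,99]).round(1))
        # face plane: highest-face points z = a x + b y + c (robust)
        w=q[q[:,2]<np.median(q[:,2])+3]
        for _ in range(4):
            f=np.linalg.lstsq(np.c_[w[:,:2],np.ones(len(w))],w[:,2],rcond=None)[0]; r=abs(w[:,2]-np.c_[w[:,:2],np.ones(len(w))]@f); w=w[r<max(2,2*np.median(r))]
        print("  face",f.round(3),len(w))
E
python3 -c "
from held import *
held()
s=cam('scene');d=cam('side')
save('l1.png',np.hstack([cv2.resize(s['img'][140:290,185:335],None,fx=2.6,fy=2.6),cv2.resize(d['img'][80:230,190:340],None,fx=2.6,fy=2.6)]))
"
```

```text
14.325 [ 0.5198 -0.104   0.1637] tz [-0.454  0.    -0.891] ty [-0.018  1.     0.009] F [ 0.1 -0.1 -0.5] w 0.051471875399999784
scene 483 x [-92.5 -63.7 -23.1] y [-28.5  18.7] z [-47.6 -44.4 -31.2]
  face [ 6.0000e-03 -1.2000e-02 -4.5135e+01] 256
side 91 x [-81.9 -59.5   8.7] y [-21.3  12.9] z [-45.7 -43.3 -32.8]
  face [ 3.5000e-02 -1.3000e-02 -4.2053e+01] 57
wrist 4516 x [-48.2  -0.3   8. ] y [-24.1  27. ] z [-45.8 -44.2 -30.3]
  face [-2.0000e-03  6.0000e-03 -4.4468e+01] 3412
```

View pics/l1.png

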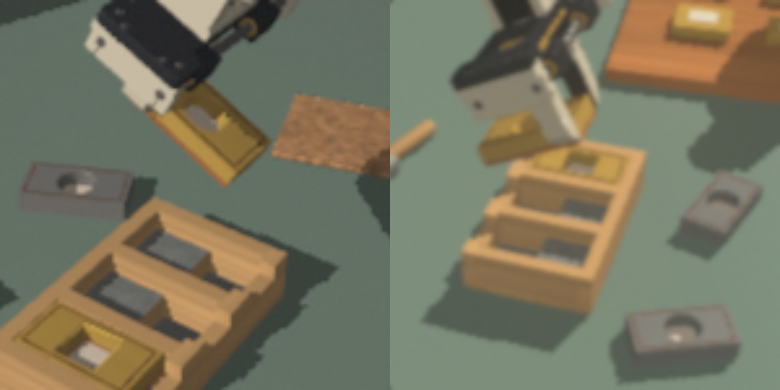

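The frame is held firmly (picture 10), with its face square to the tool axis (face plane at tool z ≈ −44.5 mm) and the square frame still in its pocket. Frame centre ≈ tool x −41.5 mm, so contact on the mat should come at reported z ≈ −0.0185. Now I level it, turn it to the mat's yaw (+16.3°) and carry it over.

Request:
{"api": "carry_out", "payload": {
  "moves": [
    [[0.003,0.03,0,0.0028,-0.157,0,0],[0.003,0.045,0,0.0028,-0.157,0,0],[0.003,0.045,0,0.0028,-0.157,0,0],[0.003,0.045,0,0,0,0.142,0],[0.003,0.045,0,0,0,0.142,0]]
  ]
}}

```text
clock: 15.2
tcp_pos: [0.5342, 0.1067, 0.1644]
tool_rot: [-0.155, 0.988, 0.004, -0.001]
force: [0.3, 0.6, -0.1]
width: 0.0513
```

Request:
{"api": "carry_out", "payload": {
  "moves": [
    [[0,0.04,-0.01,0,0,0,0],[0,0.032,-0.03,0,0,0,0],[0,0,-0.04,0,0,0,0],[0,0,-0.04,0,0,0,0],[0,0,0,0,0,0,0]]
  ]
}}

```text
clock: 15.82
tcp_pos: [0.5317, 0.1766, 0.0409]
tool_rot: [-0.153, 0.988, 0.003, -0.005]
force: [-1.3, -0.4, -0.3]
width: 0.0516
```

Request:
{"api": "carry_out", "payload": {
  "moves": [
    [[0,0,0,0,0,0,0],[0,0,0,0,0,0,0],[0,0,0,0,0,0,0]]
  ]
}}

```text
clock: 16.2
tcp_pos: [0.5364, 0.1781, 0.0457]
tool_rot: [-0.152, 0.988, 0.004, 0.001]
force: [0.2, 0.3, -0.9]
width: 0.0517
```

```bash
python3 -c "
from held import *
held()
c=cam('wrist');P=cloud(c);h=cv2.cvtColor(c['img'],cv2.COLOR_RGB2HSV)
g=(c['z_map']>0)&(h[...,0]>=20)&(h[...,0]<=32)&(h[...,1]>140)&(P[...,2]>.03)&(P[...,2]<.12)&(abs(P[...,0]-.575)<.12)&(abs(P[...,1]-.19)<.12)
q=P[g];print(cv2.minAreaRect(q[:,:2].astype(np.float32)),np.median(q[:,2]))
save('m1.png',c['img'])
"
```

```text
16.2 [0.5364 0.1781 0.0457] tz [ 0.     0.009 -1.   ] ty [-0.301  0.954  0.008] F [ 0.2  0.3 -0.9] w 0.05173234309412166
scene 245 x [-91.2 -54.9 -12.7] y [-29.6  19.1] z [-47.7 -40.7 -31.1]
  face [ 3.0000e-02 -8.7000e-02 -4.2647e+01] 84
side 222 x [-86.7 -72.4 -57.9] y [-18.6  25.4] z [-46.9 -44.4 -33.2]
  face [-2.4000e-02  2.3000e-02 -4.6443e+01] 173
wrist 4479 x [-47.8   0.3   8.4] y [-24.2  26.8] z [-46.  -44.4 -30.5]
  face [-3.0000e-03  7.0000e-03 -4.4703e+01] 3372
((0.5571037530899048, 0.185566708445549), (0.06180073320865631, 0.052097633481025696), 16.69190788269043) 0.08987595472798973
```

Request:
{"api": "carry_out", "payload": {
  "moves": [
    [[-0.001,0,-0.02,-0.008,0,0,0],[0,0,-0.02,0,0,0,0],[0,0,-0.012,0,0,0,0],[0,0,-0.006,0,0,0,0],[0,0,0,0,0,0,0]]
  ]
}}

```text
clock: 17.02
tcp_pos: [0.5338, 0.1778, -0.0146]
tool_rot: [-0.153, 0.988, 0.0, -0.002]
force: [0.3, 0.4, -0.1]
width: 0.0516
```

Request:
{"api": "carry_out", "payload": {
  "moves": [
    [[0,0,-0.001,0,0,0,0],[0,0,-0.001,0,0,0,0],[0,0,0,0,0,0,0],[0,0,0,0,0,0,0]]
  ]
}}

```text
clock: 17.52
tcp_pos: [0.5344, 0.1779, -0.0156]
tool_rot: [-0.152, 0.988, 0.0, -0.001]
force: [-0.8, 0.3, -0.4]
width: 0.0518
```

Request:
{"api": "carry_out", "payload": {
  "moves": [
    [[0,0,-0.001,0,0,0,0],[0,0,-0.0005,0,0,0,0],[0,0,0,0,0,0,0],[0,0,0,0,0,0,0]]
  ]
}}

```text
clock: 18.02
tcp_pos: [0.5342, 0.1779, -0.0174]
tool_rot: [-0.152, 0.988, 0.0, -0.001]
force: [-0.2, -1.1, -0.9]
width: 0.0517
```

Request:
{"api": "carry_out", "payload": {
  "moves": [
    [[0,0,-0.0005,0,0,0,0],[0,0,-0.0005,0,0,0,0],[0,0,0,0,0,0,0],[0,0,0,0,0,0,0]]
  ]
}}

```text
clock: 18.52
tcp_pos: [0.5342, 0.1779, -0.0184]
tool_rot: [-0.152, 0.988, 0.0, -0.001]
force: [-0.4, -0.4, -0.5]
width: 0.0516
```

```bash
python3 -c "
from held import *
held()"
```

```text
18.525 [ 0.5342  0.1779 -0.0184] tz [-0.002 -0.    -1.   ] ty [-0.301  0.953  0.   ] F [-0.4 -0.4 -0.5] w 0.05159045604669161
scene 204 x [-90.1 -53.8 -13.1] y [-29.   19.2] z [-47.7 -40.3 -31.4]
  face [  0.052  -0.066 -40.657] 77
side 264 x [-87.5 -70.9 -53.6] y [-20.3  25.2] z [-47.1 -44.7 -33.4]
  face [ 2.0000e-03  1.6000e-02 -4.4844e+01] 205
wrist 4485 x [-47.8  -0.2   8. ] y [-24.2  26.8] z [-46.7 -45.  -31. ]
  face [-3.0000e-03  9.0000e-03 -4.5298e+01] 3374
```

Request:
{"api": "carry_out", "payload": {
  "moves": [
    [[0,0,-0.0005,0,0,0,0],[0,0,-0.0005,0,0,0,0],[0,0,0,0,0,0,0],[0,0,0,0,0,0,0]]
  ]
}}

```text
clock: 19.18
tcp_pos: [0.5342, 0.1779, -0.0193]
tool_rot: [-0.153, 0.988, 0.0, -0.001]
force: [-0.2, -0.3, -0.6]
width: 0.0517
```

Request:
{"api": "carry_out", "payload": {
  "moves": [
    [[0,0,-0.0005,0,0,0,0],[0,0,-0.0005,0,0,0,0],[0,0,0,0,0,0,0],[0,0,0,0,0,0,0]]
  ]
}}

```text
clock: 19.68
tcp_pos: [0.5342, 0.1779, -0.0198]
tool_rot: [-0.152, 0.988, -0.0, -0.001]
force: [-1.8, -0.7, 5.5]
width: 0.0513
```

Contact: Fz is up to 5.5 N at reported z −0.0198. Open gently, back straight up, then look.

Request:
{"api": "carry_out", "payload": {
  "moves": [
    [[0,0,0.0003,0,0,0,0.6],[0,0,0,0,0,0,0.8],[0,0,0,0,0,0,1],[0,0,0,0,0,0,1],[0,0,0,0,0,0,1]]
  ]
}}

```text
clock: 20.3
tcp_pos: [0.5342, 0.1779, -0.0201]
tool_rot: [-0.153, 0.988, 0.0, -0.001]
force: [0.2, 0.5, 0.1]
width: 0.0896
```

Request:
{"api": "carry_out", "payload": {
  "moves": [
    [[0,0,0.005,0,0,0,1],[0,0,0.015,0,0,0,1],[0,0,0.04,0,0,0,1],[0,0,0.05,0,0,0,1],[0,0,0.05,0,0,0,1]]
  ]
}}

```text
clock: 20.92
tcp_pos: [0.5342, 0.1779, 0.1426]
tool_rot: [-0.153, 0.988, 0.0, -0.001]
force: [1.2, 0.5, -0.5]
width: 0.0919
```

Request:
{"api": "carry_out", "payload": {
  "moves": [
    [[-0.02,0,0.03,0,0,0,1],[0,0,0.03,0,0,0,1],[0,0,0,0,0,0,1],[0,0,0,0,0,0,1],[0,0,0,0,0,0,1]]
  ]
}}

```text
clock: 21.55
tcp_pos: [0.5135, 0.1775, 0.199]
tool_rot: [-0.152, 0.988, -0.0, -0.002]
force: [-0.7, -0.1, 0.3]
width: 0.092
```

Run:
```python
from h import *
print(robot.sense()["clock"],robot.sense()["tcp_pos"])
ims=[]
for n in("scene","side","wrist"):
    c=cam(n); P=cloud(c); h=cv2.cvtColor(c["img"],cv2.COLOR_RGB2HSV); ims.append(c["img"])
    near=(abs(P[...,0]-.575)<.13)&(abs(P[...,1]-.19)<.13)
    g=((h[...,0]>=21)&(h[...,0]<=32)&(h[...,1]>150)&near&(abs(P[...,2]-.026)<.005))
    if g.sum()<50: print(n,g.sum()); continue
    q=P[g]; f=np.linalg.lstsq(np.c_[q[:,:2]-q[:,:2].mean(0),np.ones(len(q))],q[:,2],rcond=None)[0]
    print(n,g.sum(),"frame",cv2.minAreaRect(q[:,:2].astype(np.float32)),"z",np.median(q[:,2]),"slope",f.round(3))
    k=((h[...,0]<=20)&(h[...,1]>100)&near&(abs(P[...,2]-.006)<.004)); print("  mat",cv2.minAreaRect(P[k][:,:2].astype(np.float32)))
    sq=(abs(P[...,0]-.5707)<.05)&(abs(P[...,1]+.241)<.024)&(h[...,0]>=21)&(h[...,1]>150); print("  square z",sq.sum(),np.percentile(P[sq][:,2],[10,50,90]) if sq.sum() else "")
save("end.png",np.hstack([cv2.resize(ims[0][140:310,180:370],None,fx=2,fy=2),cv2.resize(ims[1][120:310,150:340],(380,340))]))
```

```text
21.55 [0.51346441 0.17749812 0.19895514]
scene 0
side 0
wrist 2163 frame ((0.5746506452560425, 0.1914636790752411), (0.10048883408308029, 0.05173540860414505), 16.278732299804688) z 0.0253913510263708 slope [0.002 0.    0.025]
  mat ((0.575677752494812, 0.1917514055967331), (0.14928865432739258, 0.12003874033689499), 17.487834930419922)
  square z 0
```

View pics/end.png

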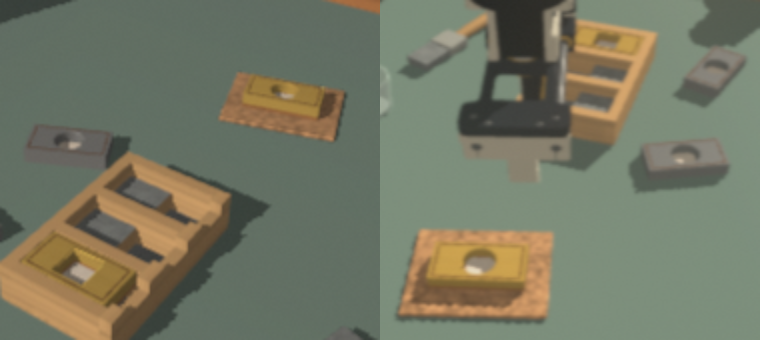

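The picture (11th) shows the round frame face up and centred on the mat ((285,93) left, (480,262) right), and the square frame in its pocket. The gripper is clear. Handing in.

```bash
python3 -c "
from cell import robot
print(robot.finish_job(), robot.sense()['clock'])"
```

```text
the job is handed in; nothing more can be done
the job is handed in; nothing more can be done
```

The round frame is lying flat and face up in the middle of the cork mat, and I handed the job in at about 21.7 s. I tipped it by its well end, gripped it across the raised end at 35 N, levelled it and set it down. I let go once the mat pushed back with about 5.5 N.

**Last checks:**
- **Position:** the wrist camera put the frame centre at (0.5747, 0.1915), about 1 mm from the mat centre at (0.5757, 0.1918). Its yaw is within about 1.2° of the mat's.
- **Flatness:** its face is at z ≈ 25.4 mm (26 mm expected) with a slope of about 0.002.
- **Surroundings:** the gripper was clear. In the final picture the square frame lay in its pocket and the two grey look-alikes by the block looked undisturbed.

**What failed or disagreed:**
- **Tool tip:** the depth views put the fingertips about 33 mm behind the reported TCP, where the text says 8 mm ahead. My first two presses therefore stopped above the frame without touching it. I corrected for this, and the third press tipped it to about 27°.
- **Unmeasured at the end:** my colour-mask check found no frame in the scene and side cameras, so the final position rests on the wrist camera. I judged the square frame only from the picture, because my height check for it returned no data.

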